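Clear the offcut deck down its chute

ROBOT

A 6-joint arm with a two-finger parallel gripper is mounted at the origin on the work surface; the furniture and walls round the work are solid. World frame = base frame: x ahead of the robot, y to its left, z up, the work surface at z = 0. Lengths are in m, angles in rad, forces in N, time in s.
With the tool pointing down it reaches from about 0.325 to 0.775 m from the base axis. Payload 5.5 kg.
Tool frame: the origin (TCP) lies between the finger pads; the fingertips stand 19 mm ahead of it and the grasp point (between the pads) is the TCP; z points along the fingers, y is the line along which they close (so a half turn about z gives the same grasp; the last joint's range is limited). The gripper opens to 85 mm and grips with 20 to 120 N. Pads are 22 mm wide; open, the fingers measure 114 mm over their backs; the gripper's body (76 mm by 85 mm) begins 54 mm behind the grasp point. The pads swing forward as they close: fully open they stand 13 mm farther back than shut.
Start: joints at [-1.359, 0.091, 1.231, -0, 1.82, -0.057], TCP at [0.159, -0.578, 0.25] pointing down, gripper open.
Joint ranges: [-2.87, 2.87], [-0.86, 2.18], [0.17, 2.46], [-1.51, 4.65], [0.06, 2.69], [-2.65, 2.65]. Speed limits (rad/s): [2.57, 2.57, 3.01, 3.14, 3.14, 3.14].

INTERFACE

Orientations are given as a unit quaternion [x, y, z, w].
In Python, from station import telemetry, snapshot, robot gives the robot as it stands.
- The arm moves only by the shell command python3 -m creep 'ROWS' [FORCE]. ROWS is JSON, a list of rows, each an object of numbers: "ax", "ay", "az": the turn, a rotation vector about the tool's x, y, z in units of 4 degrees (1.0 is 4 degrees); "tx", "ty", "tz": the shift along the tool's x, y, z in units of 0.06 m (1.0 is 0.06 m); "fingers": the opening, from -1 (shut) to 1 (fully open), so that 0 is half open. A call has 1 to 12 rows; each row shifts and turns the commanded pose from where the row before left it, along the tool's axes as they then stand; what a row does not reach is not made up. A row lasts 1/8 s, in which the tool goes at most 62.5 mm and 10.7 degrees, less where a joint would pass 70% of its speed; a pose out of reach is approached as far as the arm can. A call with a number of a shift or a turn outside -1 to 1 is refused whole. A call with a gripper value outside its range is refused whole. The fingers move at their own pace and stop on an object; FORCE is the grip in N (left out, the last holds). Time passes only in rows, so rows that do not move let the fingers close. It gives the time, the measured TCP pose, the force, the opening and the grip force at its end, in the units of the state.
- telemetry.get_state(): the state, without advancing time (a new reading comes with each control period).
- snapshot(name): name is "side" or "top"; returns a dict with "frame" (480x640x3 uint8, red, green, blue), "mtx" (3x3 intrinsics, pixels), "R" (3x3) and "t" (3): a world point X has camera coordinates R X + t. Camera axes: x right, y down, z forward; pixel columns grow to the right and rows downward; lengths in m; the calibration is good to about 2 mm. A picture is of the moment at which its call begins. There is no depth.
- robot.close_job(): hands the job in; it is judged then, once.
The state is a dict: "clock": time; "q": joint angles; "dq": joint speeds; "tau": joint torques, N m; "ee_pos": TCP position; "eef_rot": TCP orientation; "contact_force": force on the tool from outside, world axes, zero at the start; "ft_torque": the same for the moment, N m; "finger_gap": opening from 0.0 (shut) to 1.0 (fully open); "grasp_force": force on a finger pad.
Only numpy, scipy, OpenCV 4.12 (cv2) and the standard library are available. Lean on these libraries where they do the work, as an engineer would, in place of code of your own. Each camera call takes 0.05 s, during which the arm holds its last target. There are 200 camera calls.

TASK

Clear the offcuts from the raised steel deck: loosen the wing screw on the post at its far side (it may have a left-hand thread, so try which way it gives) until the gate along the front edge is fully down, then push every offcut, without lifting any, over that edge so that it drops down the chute into the steel pan at its foot. Leave the white gauge block standing on the deck and the tape roll and the jar alone, and finally tighten the screw fully again so that the gate is up.

Things in the scene. Friction and masses are not known exactly. Their poses are not given: they have to be found in the camera images.
- station: Fixed steel station beside the tote. Origin on the worktable under the middle of the deck's front edge; x runs back over the deck, away from the tote; y along the edge; z up. Deck: flat top at z = 200 mm, x = 0 to 200, y = -75 to 75 mm, a rim 5 mm high and 4 mm thick round back and sides, none at the front. In front the chute, as wide as the deck, falls at 55 degrees to the pan inside the tote.
- chute_pan (a point): Middle of the floor of the catch pan at the chute's foot, inside the tote, fixed to the station, same axes: station x = -118 mm, z = 117 mm. The pan spans station x = -54 to -160 mm, y = -75 to 75 mm, with walls up to z = 162 mm. The chute (station x = -10 to -54 mm) starts 23 mm below deck level between cheeks whose tops are at z = 212 mm.
- unit_a: Gate unit, firm on the station, same origin and axes. unit_a or unit_b is fitted, the other None; they look alike, one with right-hand, one with left-hand thread. The wing screw stands on a post at x = 110, y = -150 mm. The gate, a bar 6 mm thick along the whole front edge, stands 14 mm above the deck when the screw is tight and ends 2 mm below it when fully loose; it stays where left.
- wing_a (a point): Centre of the grip wing of unit_a's screw (None if absent), on the screw's vertical axis, 252 mm above the worktable. The wing is a black bar 60 mm long (point x, level, turns with the screw), 14 mm thick (point y), 30 mm high (15 mm above and below the point); it does not rise as it turns.
- screw_a (a joint): Turn of that screw in rad: 0 = tight at its stop (gate up), 3.6 = fully loose at the other stop (gate down). Grows as it loosens: anticlockwise from above if the thread is right-hand, clockwise if left-hand. Starts within 0.1 of tight. Friction about 0.08 N m. Turn at most 1.5 rad a grasp, so grasp it several times.
- unit_b: Gate unit, firm on the station, same origin and axes. unit_a or unit_b is fitted, the other None; they look alike, one with right-hand, one with left-hand thread. The wing screw stands on a post at x = 110, y = -150 mm. The gate, a bar 6 mm thick along the whole front edge, stands 14 mm above the deck when the screw is tight and ends 2 mm below it when fully loose; it stays where left.
- wing_b (a point): Centre of the grip wing of unit_b's screw (None if absent), on the screw's vertical axis, 252 mm above the worktable. The wing is a black bar 60 mm long (point x, level, turns with the screw), 14 mm thick (point y), 30 mm high (15 mm above and below the point); it does not rise as it turns.
- screw_b (a joint): Turn of that screw in rad: 0 = tight at its stop (gate up), 3.6 = fully loose at the other stop (gate down). Grows as it loosens: anticlockwise from above if the thread is right-hand, clockwise if left-hand. Starts within 0.1 of tight. Friction about 0.08 N m. Turn at most 1.5 rad a grasp, so grasp it several times.
- lump_0: Offcut: dark irregular lump of moulded material, 28 x 41 x 18 mm high, origin at the centre of its underside, lying on the deck at the start (None if absent in this start). Three or four offcuts are present in all.
- tube_0: Offcut: piece of dark steel square tube lying on its side, 42 mm long (x axis), 25 mm wide (y) and 25 mm high, wall 3 mm, origin at the centre of its underside, on the deck at the start (None if absent in this start).
- lump_1: Offcut: dark irregular lump of moulded material, 28 x 41 x 18 mm high, origin at the centre of its underside, lying on the deck at the start (None if absent in this start). Three or four offcuts are present in all.
- tube_1: Offcut: piece of dark steel square tube lying on its side, 42 mm long (x axis), 25 mm wide (y) and 25 mm high, wall 3 mm, origin at the centre of its underside, on the deck at the start (None if absent in this start).
- gauge: White gauge block, 22 (x) x 60 (y) x 14 mm high, origin at the centre of its underside, standing near the deck's back rim; it is to stay on the deck.
- roll: Black tape roll lying flat on the worktable left of the station, 95 mm across, 19 mm high, origin at the centre of its underside; bystander.
- rivet_jar: Clear jar of small brass parts standing on the worktable, left of the station, 52 mm across, 58 mm high, origin at the centre of its underside; bystander.

How it is judged:
On the way, in this order (a step that is already met when the one before it is completed fails the run):
1. the wing screw is loosened until the gate is fully down (at least 3.35 of 3.6 rad) (value of joint each of screw_a, screw_b above 3.35 rad), for 0.2 s.
2. every offcut lies in the pan at the foot of the chute (x of lump_0 in the frame of station between -0.165 and -0.015 m and y of lump_0 in the frame of station between -0.08 and 0.08 m and z of each of lump_0, lump_1, tube_0, tube_1 in the frame of station below 0.16 m and x of lump_1 in the frame of station between -0.165 and -0.015 m and y of lump_1 in the frame of station between -0.08 and 0.08 m and x of tube_0 in the frame of station between -0.165 and -0.015 m and y of tube_0 in the frame of station between -0.08 and 0.08 m and x of tube_1 in the frame of station between -0.165 and -0.015 m and y of tube_1 in the frame of station between -0.08 and 0.08 m), for 0.2 s.
At the end, for the whole second after the job is handed in: Every offcut lies at rest in the pan at the chute's foot (in front of the deck edge, between the walls, underside centre less than 160 mm above the worktable), the gauge block still stands upright on the deck, and the screw is tight again (within 0.15 rad of its stop, gate up) (all of step 2 and x of gauge in the frame of station between 0.005 and 0.205 m and z of gauge in the frame of station above 0.19 m and linear speed of each of lump_0, lump_1, tube_0, tube_1 below 0.03 m/s and value of joint each of screw_a, screw_b below 0.15 rad and angle between gauge's own z axis and vertical below 0.15 rad); the robot touches nothing.
It fails at once if an offcut is lifted more than 35 mm above the deck (z of any of lump_0, lump_1, tube_0, tube_1 in the frame of station above 0.235 m).
It fails at once if the gauge block leaves the deck (z of gauge in the frame of station below 0.17 m).
It fails at once if the tape roll or the jar is displaced by more than 30 mm (distance of any of roll, rivet_jar from where it was at the start of the episode above 0.03 m).
Of unit_a, unit_b only 1 to 1 are there at a start; the rules pass over those that are not, and their reading is None.
Of lump_0, lump_1, tube_0, tube_1 only 3 to 4 are there at a start; the rules pass over those that are not, and their reading is None.
At some moment in a run one of lump_0, lump_1, tube_0, tube_1 may be knocked a few centimetres aside while the robot is not near it.
Once in a run the grip may slacken for a moment while it holds something.
It also fails if it takes over 192 s, if anything falls off the work surface, if the arm or the gripper's body presses on something with over 40 N, if the wrist force passes 120 N, or if a joint passes its speed limit or range.

## Working session

There is one attempt and no reset: what is moved stays moved. The work goes in short steps, Python scripts to look and compute and a shell command to move; the robot and the scene stay as the last step left them, time stands still between calls to the robot, and variables do not carry over. Pictures are saved under pics/ and viewed, at most 14 in all, crops included, and the job is handed in when it is done.

```bash
ls; mkdir -p pics; python3 - <<'E'
from station import telemetry, snapshot, robot
import cv2,numpy as np
for n in("side","top"):
    s=snapshot(n); cv2.imwrite(f"pics/{n}0.png",s["frame"][:,:,::-1]); print(n,s["mtx"],s["R"],s["t"], -s["R"].T@s["t"])
print(telemetry.get_state())
E
```

```text
pics
side [[551.75261451   0.         317.16977716]
 [  0.         551.75261451 247.39785178]
 [  0.           0.           1.        ]] [[-0.40533119 -0.91385693 -0.02391958]
 [-0.40282433  0.20203413 -0.89270083]
 [ 0.82063341 -0.3522041  -0.45001454]] [0.36241073 0.27218459 0.7946313 ] [-0.39556204  0.55607338  0.60924376]
top [[543.99358576   0.         311.84819503]
 [  0.         543.99358576 246.79492726]
 [  0.           0.           1.        ]] [[-3.13014374e-03 -9.99833778e-01  1.79615705e-02]
 [-9.92525781e-01  9.15019409e-04 -1.22031704e-01]
 [ 1.21994984e-01 -1.82092985e-02 -9.92363666e-01]] [0.18894157 0.46240016 1.01278369] [0.33598096 0.20692914 1.05808352]
{'clock': 0.1, 'q': array([-1.35868716e+00,  9.18252807e-02,  1.23180199e+00, -1.72902289e-05,
        1.81978538e+00, -5.66906821e-02]), 'dq': array([-0.00027442, -0.00254469, -0.00227631,  0.0012642 ,  0.00024629,
       -0.00191465]), 'tau': array([ 3.08525065e-03, -4.60217428e+01, -4.19218111e+01, -5.08024402e-05,
        1.06238955e-02, -3.18886430e-05]), 'ee_pos': array([ 0.15929658, -0.57823806,  0.2492183 ]), 'eef_rot': array([ 9.90981791e-01,  1.33993514e-01, -7.89995522e-05, -9.06604844e-04]), 'contact_force': array([ 0.14146722,  0.63386555, -0.72459637]), 'ft_torque': array([ 0.01372744, -0.00481654,  0.00380709]), 'grasp_force': 0.0, 'finger_gap': 1.0015820603384995}
```

View pics/side0.png

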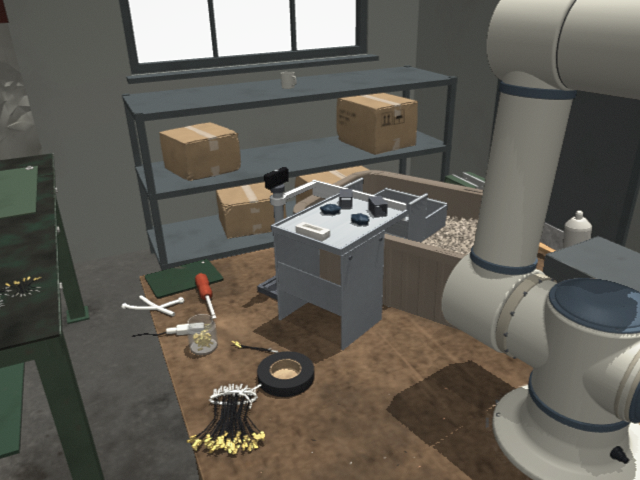

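View pics/top0.png

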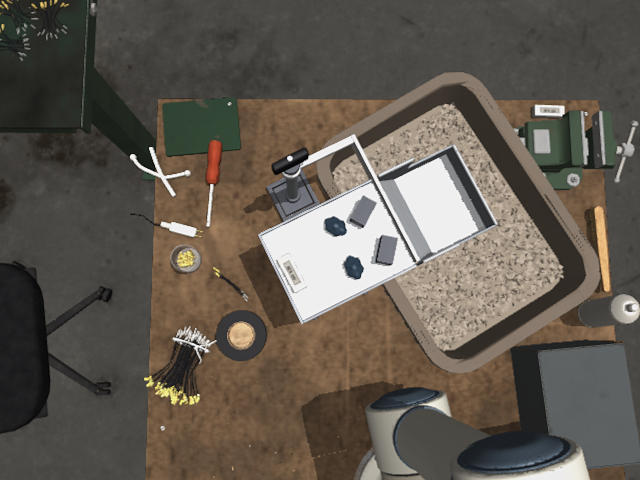

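The top view shows the deck with lumps at about (335,226) and (354,267), tubes at (362,211) and (386,249), gauge (291,271), wing (290,160), roll (241,335), jar (186,259). In the side view the wing is at (277,180), the gauge at (313,231), the lumps at (329,209) and (359,219), and the tubes at (345,201) and (377,207).

```bash
cat > h.py <<'E'
from station import telemetry, snapshot, robot
import cv2,numpy as np
from scipy.spatial.transform import Rotation as Rn
def ray(s,uv):
    d=s["R"].T@np.linalg.solve(s["mtx"],np.array([uv[0],uv[1],1.])); return -s["R"].T@s["t"],d
def plane(s,uv,z):
    c,d=ray(s,uv); return c+d*(z-c[2])/d[2]
def tri(a,ua,b,ub):
    c1,d1=ray(a,ua);c2,d2=ray(b,ub)
    k=np.linalg.lstsq(np.c_[d1,-d2],c2-c1,rcond=None)[0]
    p,q=c1+k[0]*d1,c2+k[1]*d2
    return (p+q)/2,np.linalg.norm(p-q)
def proj(s,X):
    p=s["mtx"]@(s["R"]@np.asarray(X)+s["t"]); return p[:2]/p[2]
E
python3 - <<'E'
from h import *
np.set_printoptions(precision=4,suppress=True)
T=snapshot("top");S=snapshot("side")
for n,a,b in [("wing",(290,160),(277,180)),("gauge",(291,271),(313,231)),("lump",(335,226),(329,209)),("lump",(354,267),(359,219)),("tube",(362,211),(345,201)),("tube",(386,249),(377,207)),("backL",(260,235),(272,226)),("backR",(301,322),(342,249))]:
    print(n,*tri(T,a,S,b))
x,y,w,h=245,125,200,205
c=cv2.resize(T["frame"][y:y+180,x:x+240],None,fx=3.3,fy=3.3,interpolation=cv2.INTER_CUBIC); cv2.imwrite("pics/topc.png",c[:,:,::-1])
c=cv2.resize(S["frame"][160:350,250:460],None,fx=3.1,fy=3.1,interpolation=cv2.INTER_CUBIC); cv2.imwrite("pics/sidec.png",c[:,:,::-1])
# deck white mask
g=T["frame"].astype(int); m=((g.min(2)>190)&(g.max(2)-g.min(2)<30)).astype(np.uint8)
cs,_=cv2.findContours(m,cv2.RETR_EXTERNAL,cv2.CHAIN_APPROX_SIMPLE)
for k in sorted(cs,key=cv2.contourArea)[-3:]:
    print(cv2.contourArea(k),cv2.approxPolyDP(cv2.convexHull(k),4,True)[:,0].tolist())
E
```

```text
wing [0.5696 0.2241 0.2455] 0.0021587450966659995
gauge [0.4018 0.2226 0.2057] 0.0032819956268078936
lump [0.4742 0.1554 0.2068] 0.0020161639435323144
lump [0.4091 0.1261 0.2061] 0.0022504687855217508
tube [0.4981 0.1112 0.2062] 6.782118494552245e-05
tube [0.4368 0.0747 0.2094] 0.0003039796067122019
backL [0.4605 0.2743 0.2019] 0.0017715320741163005
backR [0.3222 0.2066 0.2033] 0.0042425360922594135
734.0 [[588, 479], [498, 479], [581, 453]]
4133.5 [[438, 158], [477, 230], [431, 251], [394, 179]]
11712.5 [[370, 180], [415, 266], [302, 322], [259, 235]]
```

View pics/topc.png

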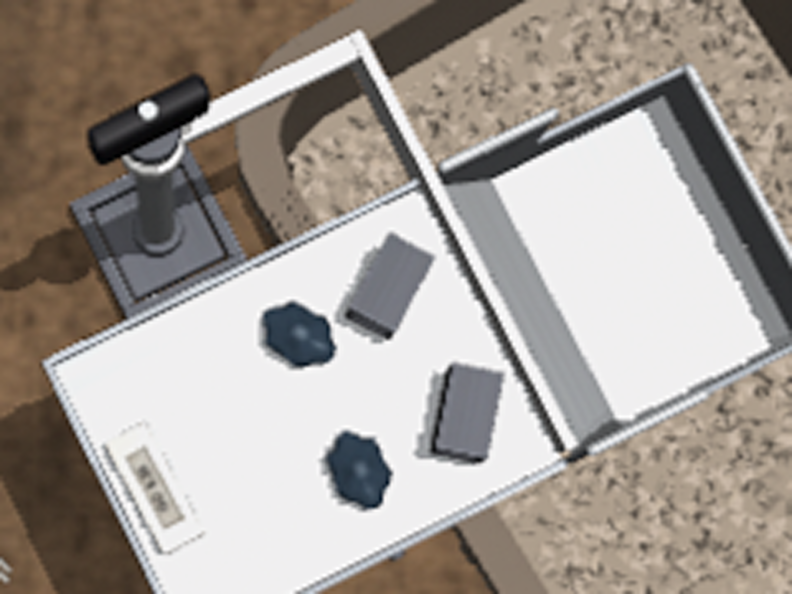

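View pics/sidec.png

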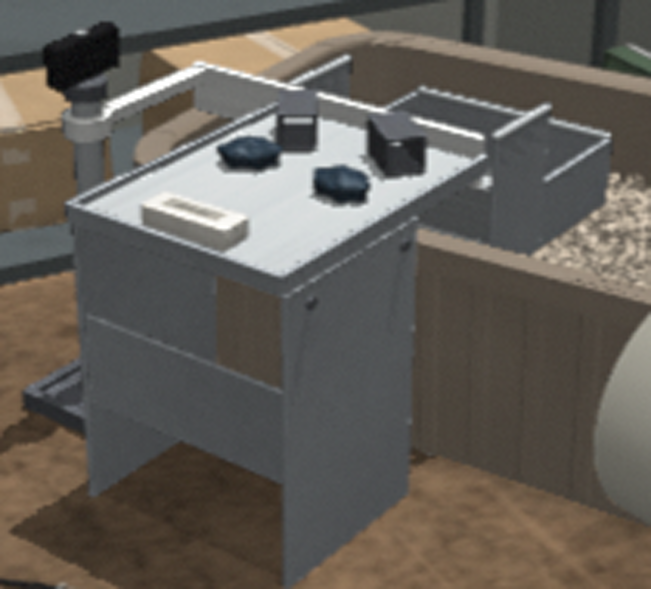

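```bash
cat >> h.py <<'E'
np.set_printoptions(precision=4,suppress=True)
def state():
    s=telemetry.get_state(); R=Rn.from_quat(s["eef_rot"]).as_matrix(); return s,np.array(s["ee_pos"]),R
def yaw(R): return np.degrees(np.arctan2(R[1,0],R[0,0]))
def go(target,yawdeg=None):
    s,p,R=state()
    print("shift units",R.T@(np.asarray(target)-p)/.06, "yaw",yaw(R), end=" ")
    if yawdeg is not None:
        a=np.radians(yawdeg); Rt=np.c_[[np.cos(a),np.sin(a),0],[np.sin(a),-np.cos(a),0],[0,0,-1]]
        print("turn units",np.degrees(Rn.from_matrix(R.T@Rt).as_rotvec())/4,end="")
    print()
E
python3 - <<'E'
from h import *
T=snapshot("top")
BL=plane(T,(259,234.5),.205)[:2];BR=plane(T,(301.5,322.5),.205)[:2]
print(BL,BR,np.linalg.norm(BL-BR))
ys=(BR-BL)/np.linalg.norm(BR-BL); xs=np.array([ys[1],-ys[0]])
print(xs,ys,np.degrees(np.arctan2(xs[1],xs[0])))
mid=(BL+BR)/2
for b in(200,204): 
    O=mid-xs*b/1000; print("O",O,"wing",O+.11*xs-.15*ys)
# side edges directions
for a,b in [((259,234.5),(370,181)),((301.5,322.5),(415,266))]:
    A=plane(T,a,.205)[:2];B=plane(T,b,.205)[:2];d=A-B;print("edge",np.degrees(np.arctan2(d[1],d[0])),np.linalg.norm(d))
c=lambda u,v:(245+u/3.3-.35,125+v/3.3-.35)
A=plane(T,c(97,143),.267)[:2];B=plane(T,c(200,95),.267)[:2];d=A-B
print("wing top",plane(T,c(148,110),.267),"dir",np.degrees(np.arctan2(d[1],d[0])),np.linalg.norm(d))
go([.5700,.224,.38])
E
```

```text
[0.4605 0.2748] [0.3224 0.2077] 0.15356171976262362
[-0.437   0.8995] [-0.8995 -0.437 ] 115.91223762629777
O [0.4789 0.0614] wing [0.5657 0.2259]
O [0.4806 0.0578] wing [0.5675 0.2223]
edge 116.07316479822775 0.19746050970283352
edge 116.08581347160067 0.19956281219128846
wing top [0.567  0.2254 0.267 ] dir 115.71385993841864 0.05165860756962405
shift units [ 10.1508 -11.0766  -2.1605] yaw 15.401458827877454
```

```bash
python3 -m creep '[{"tz":-1,"fingers":1},{"tz":-1},{"tx":0.65,"ty":-0.7},{"tx":0.65,"ty":-0.7},{"tx":0.65,"ty":-0.7},{"tx":0.65,"ty":-0.7},{"tx":0.65,"ty":-0.7},{"tx":0.65,"ty":-0.7},{"tx":0.65,"ty":-0.7},{"tx":0.65,"ty":-0.7},{"tx":0.65,"ty":-0.7},{"tx":0.65,"ty":-0.7}]' 60
python3 -c "
from h import *
go([.567,.2245,.38],116)"
```

```text
shift units [ 10.1048 -11.0979  -2.1605] yaw 15.401458827877454 turn units [ -0.0095  -0.012  -25.1496]schema error: expected keys ax, ay, az, tx, ty, tz, fingers
```

```bash
python3 -m creep '[{"ax":0,"ay":0,"az":0,"tx":0,"ty":0,"tz":-1,"fingers":1},{"ax":0,"ay":0,"az":0,"tx":0,"ty":0,"tz":-1,"fingers":1},{"ax":0,"ay":0,"az":0,"tx":0.65,"ty":-0.7,"tz":0,"fingers":1},{"ax":0,"ay":0,"az":0,"tx":0.65,"ty":-0.7,"tz":0,"fingers":1},{"ax":0,"ay":0,"az":0,"tx":0.65,"ty":-0.7,"tz":0,"fingers":1},{"ax":0,"ay":0,"az":0,"tx":0.65,"ty":-0.7,"tz":0,"fingers":1},{"ax":0,"ay":0,"az":0,"tx":0.65,"ty":-0.7,"tz":0,"fingers":1},{"ax":0,"ay":0,"az":0,"tx":0.65,"ty":-0.7,"tz":0,"fingers":1},{"ax":0,"ay":0,"az":0,"tx":0.65,"ty":-0.7,"tz":0,"fingers":1},{"ax":0,"ay":0,"az":0,"tx":0.65,"ty":-0.7,"tz":0,"fingers":1},{"ax":0,"ay":0,"az":0,"tx":0.65,"ty":-0.7,"tz":0,"fingers":1},{"ax":0,"ay":0,"az":0,"tx":0.65,"ty":-0.7,"tz":0,"fingers":1}]' 60
python3 -c "
from h import *
go([.567,.2245,.38],116)"
```

```text
clock: 1.75
ee_pos: [0.4242, -0.0682, 0.3704]
eef_rot: [0.991, 0.134, 0.0, 0.0]
contact_force: [0.7, -0.6, 0.4]
finger_gap: 0.999
grasp_force: 0.0
shift units [ 3.589  -4.0707 -0.1595] yaw 15.397500803873568 turn units [  0.0129  -0.0005 -25.1506]
```

```bash
python3 -m creep '[{"ax":0,"ay":0,"az":0,"tx":0.6,"ty":-0.68,"tz":0,"fingers":1},{"ax":0,"ay":0,"az":0,"tx":0.6,"ty":-0.68,"tz":0,"fingers":1},{"ax":0,"ay":0,"az":0,"tx":0.6,"ty":-0.68,"tz":0,"fingers":1},{"ax":0,"ay":0,"az":0,"tx":0.6,"ty":-0.68,"tz":0,"fingers":1},{"ax":0,"ay":0,"az":0,"tx":0.6,"ty":-0.68,"tz":0,"fingers":1},{"ax":0,"ay":0,"az":0,"tx":0.6,"ty":-0.68,"tz":0,"fingers":1},{"ax":0,"ay":0,"az":-1,"tx":0,"ty":0,"tz":0,"fingers":1},{"ax":0,"ay":0,"az":-1,"tx":0,"ty":0,"tz":0,"fingers":1},{"ax":0,"ay":0,"az":-1,"tx":0,"ty":0,"tz":0,"fingers":1},{"ax":0,"ay":0,"az":-1,"tx":0,"ty":0,"tz":0,"fingers":1},{"ax":0,"ay":0,"az":-1,"tx":0,"ty":0,"tz":0,"fingers":1},{"ax":0,"ay":0,"az":-1,"tx":0,"ty":0,"tz":0,"fingers":1}]'
python3 -m creep '[{"ax":0,"ay":0,"az":-1,"tx":0,"ty":0,"tz":0,"fingers":1},{"ax":0,"ay":0,"az":-1,"tx":0,"ty":0,"tz":0,"fingers":1},{"ax":0,"ay":0,"az":-1,"tx":0,"ty":0,"tz":0,"fingers":1},{"ax":0,"ay":0,"az":-1,"tx":0,"ty":0,"tz":0,"fingers":1},{"ax":0,"ay":0,"az":-1,"tx":0,"ty":0,"tz":0,"fingers":1},{"ax":0,"ay":0,"az":-1,"tx":0,"ty":0,"tz":0,"fingers":1},{"ax":0,"ay":0,"az":-1,"tx":0,"ty":0,"tz":0,"fingers":1},{"ax":0,"ay":0,"az":-1,"tx":0,"ty":0,"tz":0,"fingers":1},{"ax":0,"ay":0,"az":-1,"tx":0,"ty":0,"tz":0,"fingers":1},{"ax":0,"ay":0,"az":-1,"tx":0,"ty":0,"tz":0,"fingers":1}]'
python3 -m creep '[{"ax":0,"ay":0,"az":-1,"tx":0,"ty":0,"tz":0,"fingers":1},{"ax":0,"ay":0,"az":-1,"tx":0,"ty":0,"tz":0,"fingers":1},{"ax":0,"ay":0,"az":-1,"tx":0,"ty":0,"tz":0,"fingers":1},{"ax":0,"ay":0,"az":-1,"tx":0,"ty":0,"tz":0,"fingers":1},{"ax":0,"ay":0,"az":-1,"tx":0,"ty":0,"tz":0,"fingers":1},{"ax":0,"ay":0,"az":-1,"tx":0,"ty":0,"tz":0,"fingers":1},{"ax":0,"ay":0,"az":-1,"tx":0,"ty":0,"tz":0,"fingers":1},{"ax":0,"ay":0,"az":-1,"tx":0,"ty":0,"tz":0,"fingers":1},{"ax":0,"ay":0,"az":-1,"tx":0,"ty":0,"tz":0,"fingers":1},{"ax":0,"ay":0,"az":0,"tx":0,"ty":0,"tz":0,"fingers":1}]'
python3 -c "
from h import *
go([.567,.2245,.257],116);print(state()[0]['q'])"
```

```text
clock: 3.25
ee_pos: [0.567, 0.2234, 0.3701]
eef_rot: [0.941, 0.338, -0.0, -0.0]
contact_force: [0.0, 0.9, -0.0]
finger_gap: 1.0
grasp_force: 0.0
clock: 4.5
ee_pos: [0.567, 0.2234, 0.3701]
eef_rot: [0.769, 0.64, -0.0, -0.0]
contact_force: [0.3, 0.1, -0.1]
finger_gap: 0.999
grasp_force: 0.0
clock: 5.75
ee_pos: [0.567, 0.2234, 0.3701]
eef_rot: [0.535, 0.845, -0.0, -0.0]
contact_force: [0.3, -0.2, 0.5]
finger_gap: 1.001
grasp_force: 0.0
shift units [0.0164 0.0076 1.8853] yaw 115.36757679063366 turn units [-0.0035 -0.0009 -0.1581]
[ 0.3195  0.1815  0.9163  0.      2.044  -0.1232]
```

```bash
python3 -m creep '[{"ax":0,"ay":0,"az":-0.1,"tx":0.016,"ty":0.007,"tz":0.5,"fingers":0},{"ax":0,"ay":0,"az":0,"tx":0,"ty":0,"tz":0.5,"fingers":0},{"ax":0,"ay":0,"az":0,"tx":0,"ty":0,"tz":0.5,"fingers":0},{"ax":0,"ay":0,"az":0,"tx":0,"ty":0,"tz":0.38,"fingers":0},{"ax":0,"ay":0,"az":0,"tx":0,"ty":0,"tz":0,"fingers":-1},{"ax":0,"ay":0,"az":0,"tx":0,"ty":0,"tz":0,"fingers":-1},{"ax":0,"ay":0,"az":0,"tx":0,"ty":0,"tz":0,"fingers":-1},{"ax":0,"ay":0,"az":0,"tx":0,"ty":0,"tz":0,"fingers":-1},{"ax":0,"ay":0,"az":0,"tx":0,"ty":0,"tz":0,"fingers":-1},{"ax":0,"ay":0,"az":0,"tx":0,"ty":0,"tz":0,"fingers":-1}]' 60
python3 -c "
from h import *
go([.567,.2245,.257],116);s=state()[0];print(s['q'],s['ft_torque'])"
```

```text
clock: 7.0
ee_pos: [0.5673, 0.2246, 0.2575]
eef_rot: [0.531, 0.847, 0.0, 0.0]
contact_force: [4.7, 1.5, -6.7]
finger_gap: 0.153
grasp_force: 63.2
shift units [ 0.001 -0.006  0.008] yaw 115.79680184925334 turn units [ 0.0108  0.     -0.0508]
[ 0.3211  0.1199  1.1872  0.0001  1.8338 -0.1291] [ 0.3407 -0.7018  0.2789]
```

```bash
for i in 1; do python3 -m creep '[{"ax":0,"ay":0,"az":-1,"tx":0,"ty":0,"tz":0,"fingers":-1},{"ax":0,"ay":0,"az":-1,"tx":0,"ty":0,"tz":0,"fingers":-1},{"ax":0,"ay":0,"az":0,"tx":0,"ty":0,"tz":0,"fingers":-1}]'; done
python3 -c "
from h import *
go([.567,.2245,.257],116);s=state()[0];print(s['q'],s['ft_torque'])"
```

```text
clock: 7.38
ee_pos: [0.5675, 0.2247, 0.2575]
eef_rot: [0.471, 0.882, 0.0, 0.0]
contact_force: [6.2, 2.9, -6.2]
finger_gap: 0.15
grasp_force: 63.1
shift units [ 0.0024 -0.0084  0.0084] yaw 123.8241963016494 turn units [0.0174 0.0015 1.9561]
[ 0.3211  0.1199  1.1871  0.0001  1.8334 -0.2692] [ 0.3384 -0.8434  0.0796]
```

```bash
for i in 1; do python3 -m creep '[{"ax":0,"ay":0,"az":-1,"tx":0,"ty":0,"tz":0,"fingers":-1},{"ax":0,"ay":0,"az":-1,"tx":0,"ty":0,"tz":0,"fingers":-1},{"ax":0,"ay":0,"az":0,"tx":0,"ty":0,"tz":0,"fingers":-1}]'; done
python3 - <<'E'
from h import *
go([.567,.2245,.257],116);s=state()[0];print(s['q'],s['ft_torque'])
s=snapshot("side");c=cv2.resize(s["frame"][140:280,230:430],None,fx=4,fy=4,interpolation=cv2.INTER_CUBIC); cv2.imwrite("pics/s1.png",c[:,:,::-1])
E
```

```text
clock: 7.75
ee_pos: [0.5676, 0.2247, 0.2574]
eef_rot: [0.408, 0.913, 0.001, 0.0]
contact_force: [6.0, 2.8, -5.9]
finger_gap: 0.151
grasp_force: 63.1
shift units [ 0.0039 -0.0102  0.0073] yaw 131.82675998998198 turn units [0.0211 0.0028 3.9567]
[ 0.3212  0.12    1.1871  0.0002  1.833  -0.4088] [ 0.3554 -0.9427  0.0912]
```

View pics/s1.png

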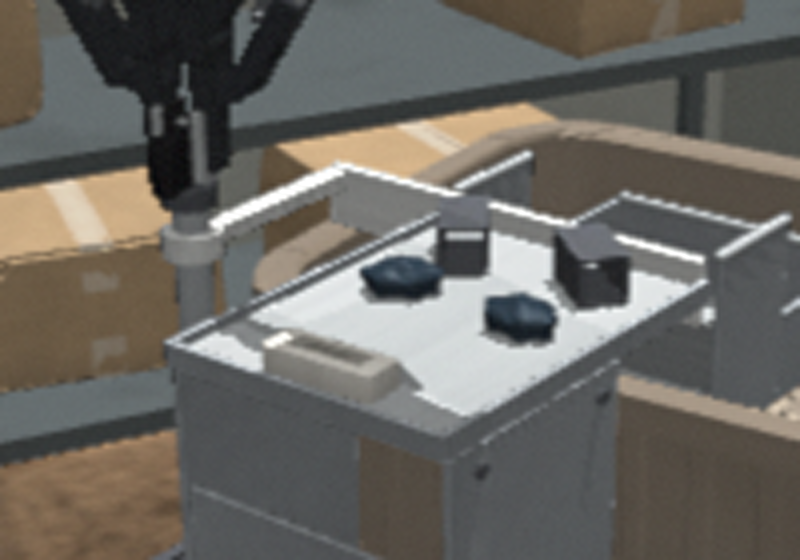

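The view shows the anticlockwise turn going freely, with low torque, and the gate already slightly lower; so the thread is right-hand. I'll continue this way.

```bash
python3 -m creep '[{"ax":0,"ay":0,"az":-1,"tx":0,"ty":0,"tz":0,"fingers":-1},{"ax":0,"ay":0,"az":-1,"tx":0,"ty":0,"tz":0,"fingers":-1},{"ax":0,"ay":0,"az":-1,"tx":0,"ty":0,"tz":0,"fingers":-1},{"ax":0,"ay":0,"az":-1,"tx":0,"ty":0,"tz":0,"fingers":-1},{"ax":0,"ay":0,"az":-1,"tx":0,"ty":0,"tz":0,"fingers":-1},{"ax":0,"ay":0,"az":-1,"tx":0,"ty":0,"tz":0,"fingers":-1},{"ax":0,"ay":0,"az":-1,"tx":0,"ty":0,"tz":0,"fingers":-1},{"ax":0,"ay":0,"az":-1,"tx":0,"ty":0,"tz":0,"fingers":-1}]'
python3 -m creep '[{"ax":0,"ay":0,"az":-1,"tx":0,"ty":0,"tz":0,"fingers":-1},{"ax":0,"ay":0,"az":-1,"tx":0,"ty":0,"tz":0,"fingers":-1},{"ax":0,"ay":0,"az":-1,"tx":0,"ty":0,"tz":0,"fingers":-1},{"ax":0,"ay":0,"az":-1,"tx":0,"ty":0,"tz":0,"fingers":-1},{"ax":0,"ay":0,"az":-1,"tx":0,"ty":0,"tz":0,"fingers":-1},{"ax":0,"ay":0,"az":-1,"tx":0,"ty":0,"tz":0,"fingers":-1},{"ax":0,"ay":0,"az":-1,"tx":0,"ty":0,"tz":0,"fingers":-1},{"ax":0,"ay":0,"az":-1,"tx":0,"ty":0,"tz":0,"fingers":-1},{"ax":0,"ay":0,"az":0,"tx":0,"ty":0,"tz":0,"fingers":-1}]'
python3 - <<'E'
from h import *
go([.567,.2245,.257],196);s=state()[0];print(s['q'],s['ft_torque'])
E
```

```text
clock: 8.8
ee_pos: [0.5679, 0.2252, 0.2575]
eef_rot: [0.14, 0.99, 0.001, 0.001]
contact_force: [7.9, 4.4, -6.7]
finger_gap: 0.148
grasp_force: 62.9
clock: 9.93
ee_pos: [0.5678, 0.2258, 0.2575]
eef_rot: [-0.138, 0.99, 0.001, 0.001]
contact_force: [7.5, 7.4, -7.0]
finger_gap: 0.151
grasp_force: 62.9
shift units [ 0.0187 -0.018   0.009 ] yaw -164.1015111035136 turn units [ 0.0271  0.0432 -0.0253]
[ 0.322   0.1201  1.1868  0.0018  1.8316 -1.5258] [ 0.9319 -1.2632  0.006 ]
```

```bash
python3 -m creep '[{"ax":0,"ay":0,"az":0,"tx":0,"ty":0,"tz":0,"fingers":0},{"ax":0,"ay":0,"az":0,"tx":0,"ty":0,"tz":0,"fingers":0},{"ax":0,"ay":0,"az":0,"tx":0,"ty":0,"tz":0,"fingers":0},{"ax":0,"ay":0,"az":0,"tx":0,"ty":0,"tz":-0.8,"fingers":0},{"ax":0,"ay":0,"az":1,"tx":0,"ty":0,"tz":0,"fingers":0},{"ax":0,"ay":0,"az":1,"tx":0,"ty":0,"tz":0,"fingers":0},{"ax":0,"ay":0,"az":1,"tx":0,"ty":0,"tz":0,"fingers":0},{"ax":0,"ay":0,"az":1,"tx":0,"ty":0,"tz":0,"fingers":0},{"ax":0,"ay":0,"az":1,"tx":0,"ty":0,"tz":0,"fingers":0},{"ax":0,"ay":0,"az":1,"tx":0,"ty":0,"tz":0,"fingers":0}]'
for i in 1 2 3; do python3 -m creep '[{"ax":0,"ay":0,"az":1,"tx":0,"ty":0,"tz":0,"fingers":0},{"ax":0,"ay":0,"az":1,"tx":0,"ty":0,"tz":0,"fingers":0},{"ax":0,"ay":0,"az":1,"tx":0,"ty":0,"tz":0,"fingers":0},{"ax":0,"ay":0,"az":1,"tx":0,"ty":0,"tz":0,"fingers":0},{"ax":0,"ay":0,"az":1,"tx":0,"ty":0,"tz":0,"fingers":0},{"ax":0,"ay":0,"az":1,"tx":0,"ty":0,"tz":0,"fingers":0},{"ax":0,"ay":0,"az":1,"tx":0,"ty":0,"tz":0,"fingers":0},{"ax":0,"ay":0,"az":1,"tx":0,"ty":0,"tz":0,"fingers":0},{"ax":0,"ay":0,"az":1,"tx":0,"ty":0,"tz":0,"fingers":0},{"ax":0,"ay":0,"az":1,"tx":0,"ty":0,"tz":0,"fingers":0},{"ax":0,"ay":0,"az":1,"tx":0,"ty":0,"tz":0,"fingers":0},{"ax":0,"ay":0,"az":1,"tx":0,"ty":0,"tz":0,"fingers":0}]' | head -2; done
python3 -m creep '[{"ax":0,"ay":0,"az":1,"tx":0,"ty":0,"tz":0,"fingers":0},{"ax":0,"ay":0,"az":1,"tx":0,"ty":0,"tz":0,"fingers":0},{"ax":0,"ay":0,"az":1,"tx":0,"ty":0,"tz":0,"fingers":0},{"ax":0,"ay":0,"az":0,"tx":0,"ty":0,"tz":0,"fingers":0}]'
python3 - <<'E'
from h import *
go([.568,.226,.2575],16);s=state()[0];print(s['q'],s['ft_torque'])
T=snapshot("side");c=cv2.resize(T["frame"][110:270,220:420],None,fx=4,fy=3.5,interpolation=cv2.INTER_CUBIC); cv2.imwrite("pics/s2.png",c[:,:,::-1])
E
```

```text
clock: 11.18
ee_pos: [0.5669, 0.2242, 0.3059]
eef_rot: [0.073, 0.997, 0.0, 0.0]
contact_force: [-0.6, 0.6, -0.1]
finger_gap: 0.498
grasp_force: 0.0
clock: 12.68
ee_pos: [0.5669, 0.2242, 0.306]
clock: 14.18
ee_pos: [0.5669, 0.2242, 0.306]
clock: 15.68
ee_pos: [0.5669, 0.2243, 0.306]
clock: 16.18
ee_pos: [0.5669, 0.2243, 0.3059]
eef_rot: [0.99, 0.138, 0.0, -0.0]
contact_force: [0.4, 0.0, -0.1]
finger_gap: 0.499
grasp_force: 0.0
shift units [ 0.0245 -0.0222  0.8066] yaw 15.824183438481706 turn units [ 0.0006 -0.005  -0.044 ]
[ 0.321   0.1371  1.0823 -0.0001  1.9219  1.6156] [ 0.0765 -0.0145 -0.0158]
```

View pics/s2.png

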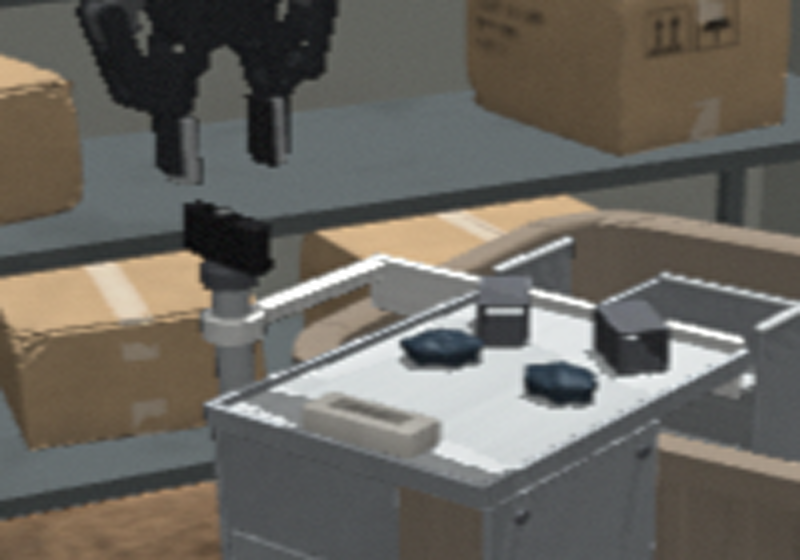

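The wing now lies along the tool's x axis, midway between the open fingers, and the gate is visibly lower. Next grasp.

```bash
python3 -m creep '[{"ax":0,"ay":0,"az":0,"tx":0.024,"ty":-0.022,"tz":0.4,"fingers":0},{"ax":0,"ay":0,"az":0,"tx":0,"ty":0,"tz":0.4,"fingers":0},{"ax":0,"ay":0,"az":0,"tx":0,"ty":0,"tz":0,"fingers":-1},{"ax":0,"ay":0,"az":0,"tx":0,"ty":0,"tz":0,"fingers":-1},{"ax":0,"ay":0,"az":0,"tx":0,"ty":0,"tz":0,"fingers":-1},{"ax":0,"ay":0,"az":0,"tx":0,"ty":0,"tz":0,"fingers":-1},{"ax":0,"ay":0,"az":0,"tx":0,"ty":0,"tz":0,"fingers":-1},{"ax":0,"ay":0,"az":0,"tx":0,"ty":0,"tz":0,"fingers":-1},{"ax":0,"ay":0,"az":-1,"tx":0,"ty":0,"tz":0,"fingers":-1},{"ax":0,"ay":0,"az":-1,"tx":0,"ty":0,"tz":0,"fingers":-1}]' 60
for i in 1 2; do python3 -m creep '[{"ax":0,"ay":0,"az":-1,"tx":0,"ty":0,"tz":0,"fingers":-1},{"ax":0,"ay":0,"az":-1,"tx":0,"ty":0,"tz":0,"fingers":-1},{"ax":0,"ay":0,"az":-1,"tx":0,"ty":0,"tz":0,"fingers":-1},{"ax":0,"ay":0,"az":-1,"tx":0,"ty":0,"tz":0,"fingers":-1},{"ax":0,"ay":0,"az":-1,"tx":0,"ty":0,"tz":0,"fingers":-1},{"ax":0,"ay":0,"az":-1,"tx":0,"ty":0,"tz":0,"fingers":-1},{"ax":0,"ay":0,"az":-1,"tx":0,"ty":0,"tz":0,"fingers":-1},{"ax":0,"ay":0,"az":-1,"tx":0,"ty":0,"tz":0,"fingers":-1},{"ax":0,"ay":0,"az":-1,"tx":0,"ty":0,"tz":0,"fingers":-1}]';done
python3 - <<'E'
from h import *
go([.567,.2245,.257],96);s=state()[0];print(s['q'],s['ft_torque'])
E
```

```text
clock: 17.48
ee_pos: [0.5678, 0.2264, 0.2578]
eef_rot: [0.978, 0.207, 0.0, -0.0]
contact_force: [-4.3, 1.8, -3.1]
finger_gap: 0.148
grasp_force: 62.4
clock: 18.6
ee_pos: [0.5677, 0.2267, 0.2578]
eef_rot: [0.866, 0.5, 0.0, -0.001]
contact_force: [-4.9, 3.6, -2.8]
finger_gap: 0.149
grasp_force: 62.4
clock: 19.73
ee_pos: [0.5674, 0.2268, 0.2578]
eef_rot: [0.669, 0.743, 0.0, -0.001]
contact_force: [-6.6, 4.0, -3.5]
finger_gap: 0.156
grasp_force: 62.4
shift units [-0.0375 -0.0105  0.0136] yaw 95.9792148900286 turn units [-0.0114 -0.0186 -0.0052]
[0.3238 0.1233 1.1829 0.0015 1.8359 0.2199] [ 0.5718  0.8489 -0.1189]
```

```bash
python3 -m creep '[{"ax":0,"ay":0,"az":0,"tx":0,"ty":0,"tz":0,"fingers":0},{"ax":0,"ay":0,"az":0,"tx":0,"ty":0,"tz":0,"fingers":0},{"ax":0,"ay":0,"az":0,"tx":0,"ty":0,"tz":0,"fingers":0},{"ax":0,"ay":0,"az":0,"tx":0,"ty":0,"tz":0,"fingers":-1},{"ax":0,"ay":0,"az":0,"tx":0,"ty":0,"tz":0,"fingers":-1},{"ax":0,"ay":0,"az":0,"tx":0,"ty":0,"tz":0,"fingers":-1},{"ax":0,"ay":0,"az":0,"tx":0,"ty":0,"tz":0,"fingers":-1},{"ax":0,"ay":0,"az":0,"tx":0,"ty":0,"tz":0,"fingers":-1},{"ax":0,"ay":0,"az":0,"tx":0,"ty":0,"tz":0,"fingers":-1}]' 
for i in 1 ; do python3 -m creep '[{"ax":0,"ay":0,"az":-1,"tx":0,"ty":0,"tz":0,"fingers":-1},{"ax":0,"ay":0,"az":-1,"tx":0,"ty":0,"tz":0,"fingers":-1},{"ax":0,"ay":0,"az":-1,"tx":0,"ty":0,"tz":0,"fingers":-1},{"ax":0,"ay":0,"az":-1,"tx":0,"ty":0,"tz":0,"fingers":-1},{"ax":0,"ay":0,"az":-1,"tx":0,"ty":0,"tz":0,"fingers":-1},{"ax":0,"ay":0,"az":-1,"tx":0,"ty":0,"tz":0,"fingers":-1},{"ax":0,"ay":0,"az":-1,"tx":0,"ty":0,"tz":0,"fingers":-1},{"ax":0,"ay":0,"az":-1,"tx":0,"ty":0,"tz":0,"fingers":-1},{"ax":0,"ay":0,"az":-1,"tx":0,"ty":0,"tz":0,"fingers":-1},{"ax":0,"ay":0,"az":-1,"tx":0,"ty":0,"tz":0,"fingers":-1},{"ax":0,"ay":0,"az":0,"tx":0,"ty":0,"tz":0,"fingers":-1}]';done
python3 - <<'E'
from h import *
go([.567,.2245,.257],136);s=state()[0];print(s['q'],s['ft_torque'])
E
```

```text
clock: 20.85
ee_pos: [0.5674, 0.226, 0.2579]
eef_rot: [0.67, 0.742, -0.001, -0.0]
contact_force: [-6.1, -0.1, 2.8]
finger_gap: 0.153
grasp_force: 60.2
clock: 22.22
ee_pos: [0.5675, 0.2262, 0.2578]
eef_rot: [0.376, 0.926, -0.0, -0.0]
contact_force: [-5.2, -1.1, 2.9]
finger_gap: 0.152
grasp_force: 60.2
shift units [-0.0132 -0.0263  0.014 ] yaw 135.78350154580707 turn units [-0.0067 -0.0082 -0.0541]
[ 0.3234  0.1233  1.1829  0.0003  1.8361 -0.4756] [-0.1513  0.8816  0.0459]
```

```bash
for i in 1 ; do python3 -m creep '[{"ax":0,"ay":0,"az":-1,"tx":0,"ty":0,"tz":0,"fingers":-1},{"ax":0,"ay":0,"az":-0.5,"tx":0,"ty":0,"tz":0,"fingers":-1},{"ax":0,"ay":0,"az":0,"tx":0,"ty":0,"tz":0,"fingers":-1}]';done
python3 - <<'E'
from h import *
go([.567,.2245,.257],142);s=state()[0];print(s['q'],s['ft_torque'])
E
```

```text
clock: 22.6
ee_pos: [0.5676, 0.2263, 0.2579]
eef_rot: [0.328, 0.945, 0.0, -0.0]
contact_force: [-6.0, -0.3, 3.4]
finger_gap: 0.149
grasp_force: 60.3
shift units [-0.011  -0.029   0.0142] yaw 141.74569278522713 turn units [-0.0026 -0.0097 -0.0636]
[ 0.3234  0.1233  1.1828  0.0005  1.836  -0.5796] [-0.0344  0.8872  0.0391]
```

```bash
python3 -m creep '[{"ax":0,"ay":0,"az":0,"tx":0,"ty":0,"tz":0,"fingers":0},{"ax":0,"ay":0,"az":0,"tx":0,"ty":0,"tz":0,"fingers":0},{"ax":0,"ay":0,"az":0,"tx":0,"ty":0,"tz":0,"fingers":0},{"ax":0,"ay":0,"az":0,"tx":0,"ty":0,"tz":-1,"fingers":0},{"ax":0,"ay":0,"az":1,"tx":0,"ty":0,"tz":-0.3,"fingers":0},{"ax":0,"ay":0,"az":1,"tx":0,"ty":0,"tz":0,"fingers":0},{"ax":0,"ay":0,"az":1,"tx":0,"ty":0,"tz":0,"fingers":0},{"ax":0,"ay":0,"az":1,"tx":0,"ty":0,"tz":0,"fingers":0},{"ax":0,"ay":0,"az":1,"tx":0,"ty":0,"tz":0,"fingers":0},{"ax":0,"ay":0,"az":1,"tx":0,"ty":0,"tz":0,"fingers":0},{"ax":0,"ay":0,"az":0.5,"tx":0,"ty":0,"tz":0,"fingers":0}]' 
python3 -m creep '[{"ax":0,"ay":0,"az":0,"tx":-0.9,"ty":0.2,"tz":0,"fingers":0},{"ax":0,"ay":0,"az":0,"tx":-0.9,"ty":0.2,"tz":0,"fingers":0},{"ax":0,"ay":0,"az":0,"tx":-0.9,"ty":0.2,"tz":0,"fingers":0},{"ax":0,"ay":0,"az":0,"tx":-0.9,"ty":0.2,"tz":0,"fingers":-0.5},{"ax":0,"ay":0,"az":0,"tx":-0.9,"ty":0,"tz":0,"fingers":-0.5},{"ax":0,"ay":0,"az":0,"tx":-0.9,"ty":0,"tz":0,"fingers":-0.5}]'
python3 - <<'E'
from h import *
s=state()[0];print(s['q'],yaw(state()[2]))
T=snapshot("top");S=snapshot("side")
a=cv2.resize(T["frame"][125:335,240:500],None,fx=2,fy=2); b=cv2.resize(S["frame"][140:280,250:460],None,fx=1.6,fy=1.6)
c=np.zeros((420,800,3),np.uint8); c[:,:520]=a[:,:520]; b=b[:, :280]; c[:b.shape[0],520:520+b.shape[1]]=b; cv2.imwrite("pics/c3.png",c[:,:,::-1])
# dark blobs on deck
O=np.array([.4785,.061]);xs=np.array([np.cos(np.radians(116)),np.sin(np.radians(116))]);ys=np.array([-xs[1],xs[0]])
poly=np.array([proj(T,[*(O+x*xs+y*ys),.2]) for x,y in[(.003,-.072),(.003,.072),(.197,.072),(.197,-.072)]]).astype(np.int32)
m=np.zeros((480,640),np.uint8);cv2.fillConvexPoly(m,poly,1)
m&=(T["frame"].max(2)<135).astype(np.uint8)
for k in cv2.findContours(m,cv2.RETR_EXTERNAL,cv2.CHAIN_APPROX_NONE)[0]:
    if cv2.contourArea(k)<60: continue
    r=cv2.minAreaRect(k);mm=cv2.moments(k);uv=(mm["m10"]/mm["m00"],mm["m01"]/mm["m00"])
    p=plane(T,uv,.212)[:2]-O; q=[ (np.dot(plane(T,v,.212)[:2]-O,xs),np.dot(plane(T,v,.212)[:2]-O,ys)) for v in cv2.boxPoints(r)]
    print(uv,cv2.contourArea(k),"st mm",1000*p@xs,1000*p@ys,"box",(1000*np.array(q)).round().tolist())
E
```

```text
clock: 23.98
ee_pos: [0.5682, 0.2261, 0.3354]
eef_rot: [0.532, 0.847, 0.0, 0.0]
contact_force: [1.0, 0.6, 0.3]
finger_gap: 0.503
grasp_force: 0.0
clock: 24.72
ee_pos: [0.753, -0.0462, 0.3352]
eef_rot: [0.531, 0.847, 0.0, 0.0]
contact_force: [1.0, 0.2, 0.5]
finger_gap: 0.248
grasp_force: 0.0
[-0.1064  0.6447  0.3902  0.      2.1066 -0.5571] 115.82069809901363
(353.34971838197646, 267.09882232462877) 325.5 st mm 89.92825282801333 34.60601313406614 box [[112.0, 31.0], [86.0, 11.0], [66.0, 38.0], [92.0, 57.0]]
(407.18970189701895, 261.4390243902439) 61.5 st mm 10.039713948552718 63.8239034500272 box [[18.0, 44.0], [5.0, 44.0], [5.0, 71.0], [19.0, 71.0]]
(386.0114155251141, 249.5792563600783) 511.0 st mm 31.39613209863423 32.55008674908062 box [[58.0, 42.0], [29.0, 5.0], [5.0, 23.0], [34.0, 60.0]]
(334.73737373737373, 226.29405162738493) 297.0 st mm 87.31790829618376 -35.921274626355356 box [[100.0, -55.0], [69.0, -50.0], [75.0, -17.0], [106.0, -23.0]]
(362.6510090466249, 211.24495476687542) 479.0 st mm 36.830273573981735 -38.10903836251318 box [[64.0, -35.0], [25.0, -63.0], [9.0, -41.0], [49.0, -13.0]]
```

View pics/c3.png

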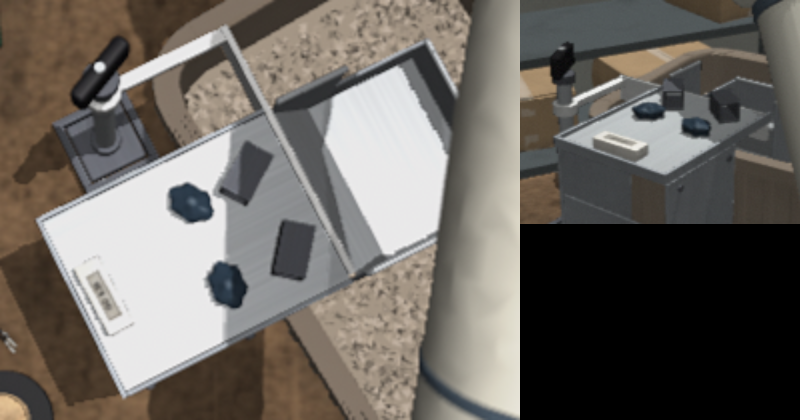

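The gate is flush with the deck, so it is fully down. The offcuts lie in two lanes, y≈+34 and y≈-37 mm, each with the lump behind the tube. I'll push each lane as a train, using the fingers at 21 mm gap as a two-point rake.

```bash
python3 -m creep '[{"ax":0,"ay":0,"az":0,"tx":0.84,"ty":-0.56,"tz":0,"fingers":-0.5},{"ax":0,"ay":0,"az":0,"tx":0.84,"ty":-0.56,"tz":0,"fingers":-0.5},{"ax":0,"ay":0,"az":0,"tx":0.84,"ty":-0.56,"tz":0,"fingers":-0.5},{"ax":0,"ay":0,"az":0,"tx":0.84,"ty":-0.56,"tz":0,"fingers":-0.5},{"ax":0,"ay":0,"az":0,"tx":0.84,"ty":-0.56,"tz":0,"fingers":-0.5},{"ax":0,"ay":0,"az":0,"tx":0.84,"ty":-0.56,"tz":0,"fingers":-0.5},{"ax":0,"ay":0,"az":0,"tx":0.84,"ty":-0.56,"tz":0,"fingers":-0.5},{"ax":0,"ay":0,"az":0,"tx":0,"ty":0,"tz":0.9,"fingers":-0.5},{"ax":0,"ay":0,"az":0,"tx":0,"ty":0,"tz":0.5,"fingers":-0.5},{"ax":0,"ay":0,"az":0,"tx":0,"ty":0,"tz":0,"fingers":-0.5}]'
cat >> h.py <<'E'
O=np.array([.4785,.061]);xs=np.array([np.cos(np.radians(116)),np.sin(np.radians(116))]);ys=np.array([-xs[1],xs[0]])
def st(): 
    s,p,R=state(); d=p[:2]-O; print("station mm",1000*d@xs,1000*d@ys,1000*p[2],"F",s["contact_force"],"yaw",yaw(R))
def blobs():
    T=snapshot("top")
    poly=np.array([proj(T,[*(O+x*xs+y*ys),.2]) for x,y in[(.0,-.072),(.0,.072),(.197,.072),(.197,-.072)]]).astype(np.int32)
    m=np.zeros((480,640),np.uint8);cv2.fillConvexPoly(m,poly,1)
    m&=(T["frame"].max(2)<120).astype(np.uint8)
    for k in cv2.findContours(m,cv2.RETR_EXTERNAL,cv2.CHAIN_APPROX_NONE)[0]:
        if cv2.contourArea(k)<60: continue
        r=cv2.minAreaRect(k);q=[1000*np.array([(plane(T,v,.212)[:2]-O)@xs,(plane(T,v,.212)[:2]-O)@ys]) for v in [*cv2.boxPoints(r),r[0]]]
        print(cv2.contourArea(k),"box+centre",np.round(q).tolist())
    return T
E
python3 -c "
from h import *
st()"
```

```text
clock: 26.08
ee_pos: [0.3897, 0.1685, 0.2497]
eef_rot: [0.531, 0.847, -0.002, -0.001]
contact_force: [0.1, 1.2, 0.5]
finger_gap: 0.248
grasp_force: 0.0
station mm 135.52261433443283 32.719319179809894 249.6665523793779 F [0.0796 1.2454 0.5387] yaw 115.85152799942054
```

```bash
python3 -m creep '[{"ax":0,"ay":0,"az":0,"tx":0,"ty":-0.03,"tz":0.25,"fingers":-0.5},{"ax":0,"ay":0,"az":0,"tx":0,"ty":0,"tz":0.2,"fingers":-0.5},{"ax":0,"ay":0,"az":0,"tx":0,"ty":0,"tz":0,"fingers":-0.5}]' | grep -E "pos|force"
python3 -m creep '[{"ax":0,"ay":0,"az":0,"tx":-0.12,"ty":0,"tz":0,"fingers":-0.5},{"ax":0,"ay":0,"az":0,"tx":-0.12,"ty":0,"tz":0,"fingers":-0.5},{"ax":0,"ay":0,"az":0,"tx":-0.12,"ty":0,"tz":0,"fingers":-0.5},{"ax":0,"ay":0,"az":0,"tx":-0.12,"ty":0,"tz":0,"fingers":-0.5},{"ax":0,"ay":0,"az":0,"tx":-0.12,"ty":0,"tz":0,"fingers":-0.5},{"ax":0,"ay":0,"az":0,"tx":-0.12,"ty":0,"tz":0,"fingers":-0.5},{"ax":0,"ay":0,"az":0,"tx":-0.12,"ty":0,"tz":0,"fingers":-0.5},{"ax":0,"ay":0,"az":0,"tx":-0.12,"ty":0,"tz":0,"fingers":-0.5}]'| grep -E "pos|force"
python3 - <<'E'
from h import *
st()
S=snapshot("side");T=snapshot("top")
a=cv2.resize(S["frame"][150:270,260:460],(800,480),interpolation=cv2.INTER_CUBIC);cv2.imwrite("pics/s4.png",a[:,:,::-1])
E
```

```text
ee_pos: [0.3893, 0.1675, 0.2243]
contact_force: [-0.9, -0.4, -0.7]
grasp_force: 0.0
ee_pos: [0.4147, 0.1154, 0.225]
contact_force: [-0.7, 1.2, 0.6]
grasp_force: 0.3
station mm 76.90344835335924 33.50280317942211 225.0047944789268 F [-0.6832  1.2448  0.6083] yaw 115.80476259117181
```

View pics/s4.png

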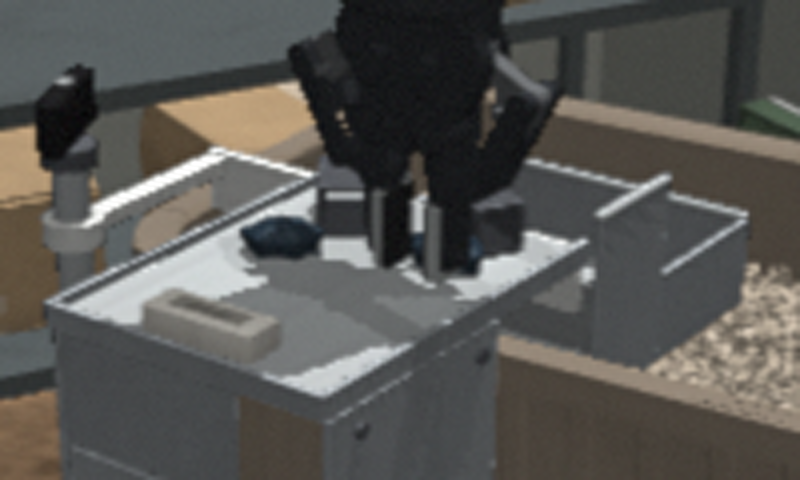

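The lump is ahead of the fingers, slightly towards +y, and the tube is in front of it. I'll shift a little to +y and carry on over the edge.

```bash
python3 -m creep '[{"ax":0,"ay":0,"az":0,"tx":-0.1,"ty":-0.06,"tz":0.02,"fingers":-0.5},{"ax":0,"ay":0,"az":0,"tx":-0.15,"ty":0,"tz":0,"fingers":-0.5},{"ax":0,"ay":0,"az":0,"tx":-0.15,"ty":0,"tz":0,"fingers":-0.5},{"ax":0,"ay":0,"az":0,"tx":-0.15,"ty":0,"tz":0,"fingers":-0.5},{"ax":0,"ay":0,"az":0,"tx":-0.15,"ty":0,"tz":0,"fingers":-0.5}]'| grep -E "pos|force"
python3 - <<'E'
from h import *
st();blobs()
S=snapshot("side");
a=cv2.resize(S["frame"][150:270,260:460],(800,480),interpolation=cv2.INTER_CUBIC);cv2.imwrite("pics/s5.png",a[:,:,::-1])
E
```

```text
ee_pos: [0.4299, 0.0758, 0.2238]
contact_force: [-0.5, -0.9, -0.2]
grasp_force: 0.1
station mm 34.58167758924483 37.21744444940271 223.76126262225077 F [-0.4725 -0.9091 -0.16  ] yaw 115.78656400158002
140.5 box+centre [[187.0, -20.0], [176.0, -20.0], [174.0, 18.0], [185.0, 19.0], [180.0, -1.0]]
284.5 box+centre [[95.0, -56.0], [65.0, -41.0], [78.0, -16.0], [107.0, -30.0], [86.0, -36.0]]
1658.5 box+centre [[63.0, -70.0], [2.0, -72.0], [3.0, 71.0], [63.0, 71.0], [33.0, 1.0]]
```

View pics/s5.png

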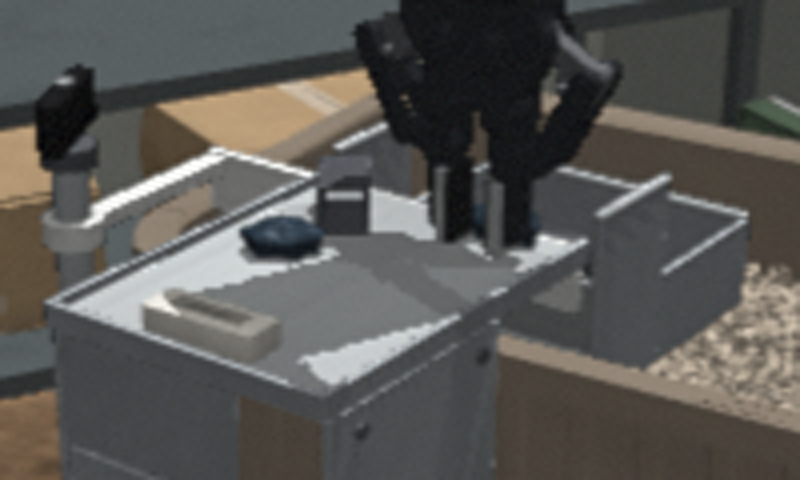

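The tube has gone over the edge and the lump is next. I'll finish this lane, then lift and go behind the second lump.

```bash
python3 -m creep '[{"ax":0,"ay":0,"az":0,"tx":-0.15,"ty":0,"tz":0,"fingers":-0.5},{"ax":0,"ay":0,"az":0,"tx":-0.15,"ty":0,"tz":0,"fingers":-0.5},{"ax":0,"ay":0,"az":0,"tx":-0.15,"ty":0,"tz":0,"fingers":-0.5},{"ax":0,"ay":0,"az":0,"tx":-0.15,"ty":0,"tz":0,"fingers":-0.5},{"ax":0,"ay":0,"az":0,"tx":-0.15,"ty":0,"tz":0,"fingers":-0.5},{"ax":0,"ay":0,"az":0,"tx":0,"ty":0,"tz":0,"fingers":-0.5},{"ax":0,"ay":0,"az":0,"tx":0,"ty":0,"tz":-0.7,"fingers":-0.5},{"ax":0,"ay":0,"az":0,"tx":0.6,"ty":0.31,"tz":0,"fingers":-0.5},{"ax":0,"ay":0,"az":0,"tx":0.6,"ty":0.31,"tz":0,"fingers":-0.5},{"ax":0,"ay":0,"az":0,"tx":0.6,"ty":0.31,"tz":0,"fingers":-0.5},{"ax":0,"ay":0,"az":0,"tx":0.6,"ty":0.31,"tz":0,"fingers":-0.5},{"ax":0,"ay":0,"az":0,"tx":0,"ty":0,"tz":0,"fingers":-0.5}]'| grep -E "pos|force"
python3 - <<'E'
from h import *
st();blobs()
S=snapshot("side");
a=cv2.resize(S["frame"][150:270,260:460],(800,480),interpolation=cv2.INTER_CUBIC);cv2.imwrite("pics/s6.png",a[:,:,::-1])
E
```

```text
ee_pos: [0.4529, 0.2002, 0.2653]
contact_force: [0.3, -1.6, -0.1]
grasp_force: 0.0
station mm 136.30391052073293 -38.04468293921927 265.3084723310717 F [ 0.3202 -1.5841 -0.117 ] yaw 116.0305816097937
2072.5 box+centre [[214.0, -22.0], [147.0, -147.0], [-26.0, -53.0], [44.0, 71.0], [95.0, -37.0]]
```

View pics/s6.png

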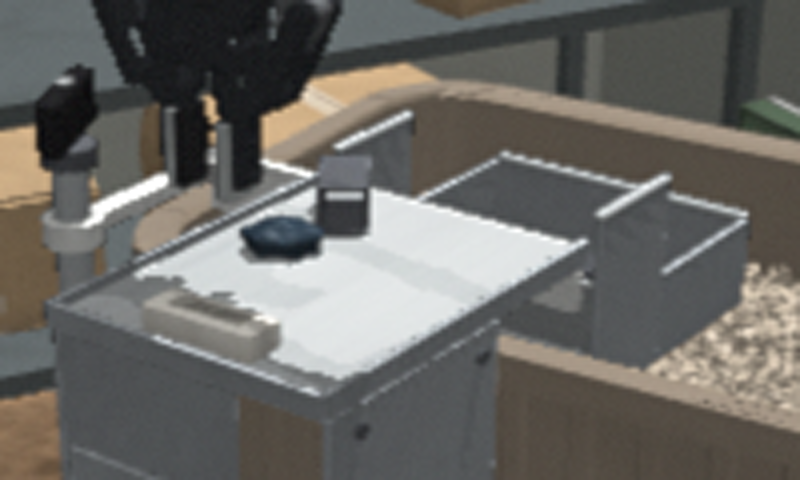

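Lane one is clear, and the tool is up behind the second lump. Now pushing lane two.

```bash
python3 -m creep '[{"ax":0,"ay":0,"az":0,"tx":0,"ty":-0.03,"tz":0.4,"fingers":-0.5},{"ax":0,"ay":0,"az":0,"tx":0,"ty":0,"tz":0.29,"fingers":-0.5},{"ax":0,"ay":0,"az":0,"tx":0,"ty":0,"tz":0,"fingers":-0.5},{"ax":0,"ay":0,"az":0,"tx":-0.13,"ty":0,"tz":0,"fingers":-0.5},{"ax":0,"ay":0,"az":0,"tx":-0.13,"ty":0,"tz":0,"fingers":-0.5},{"ax":0,"ay":0,"az":0,"tx":-0.13,"ty":0,"tz":0,"fingers":-0.5},{"ax":0,"ay":0,"az":0,"tx":-0.13,"ty":0,"tz":0,"fingers":-0.5},{"ax":0,"ay":0,"az":0,"tx":-0.13,"ty":0,"tz":0,"fingers":-0.5},{"ax":0,"ay":0,"az":0,"tx":-0.13,"ty":0,"tz":0,"fingers":-0.5},{"ax":0,"ay":0,"az":0,"tx":-0.13,"ty":0,"tz":0,"fingers":-0.5},{"ax":0,"ay":0,"az":0,"tx":-0.13,"ty":0,"tz":0,"fingers":-0.5}]'| grep -E "pos|force"
python3 - <<'E'
from h import *
st()
S=snapshot("side");
a=cv2.resize(S["frame"][150:270,260:460],(800,480),interpolation=cv2.INTER_CUBIC);cv2.imwrite("pics/s7.png",a[:,:,::-1])
E
```

```text
ee_pos: [0.4792, 0.1406, 0.2244]
contact_force: [-1.1, 1.2, 0.4]
grasp_force: 0.4
station mm 71.21464036399074 -35.49959174000826 224.39086864505543 F [-1.0534  1.1717  0.4153] yaw 115.80495890404153
```

View pics/s7.png

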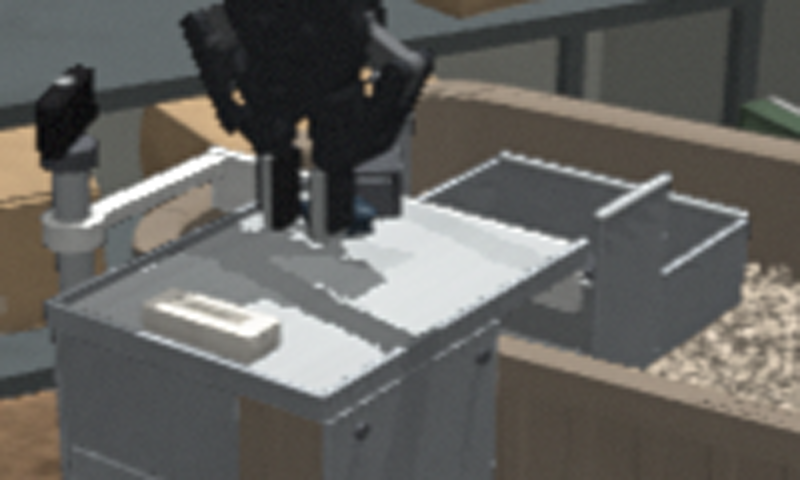

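Lump and tube are ahead, slightly towards +y; I'll shift 7 mm that way and push them off.

```bash
python3 -m creep '[{"ax":0,"ay":0,"az":0,"tx":-0.1,"ty":-0.06,"tz":0,"fingers":-0.5},{"ax":0,"ay":0,"az":0,"tx":-0.15,"ty":-0.06,"tz":0,"fingers":-0.5},{"ax":0,"ay":0,"az":0,"tx":-0.15,"ty":0,"tz":0,"fingers":-0.5},{"ax":0,"ay":0,"az":0,"tx":-0.15,"ty":0,"tz":0,"fingers":-0.5},{"ax":0,"ay":0,"az":0,"tx":-0.15,"ty":0,"tz":0,"fingers":-0.5},{"ax":0,"ay":0,"az":0,"tx":-0.15,"ty":0,"tz":0,"fingers":-0.5},{"ax":0,"ay":0,"az":0,"tx":-0.15,"ty":0,"tz":0,"fingers":-0.5},{"ax":0,"ay":0,"az":0,"tx":-0.15,"ty":0,"tz":0,"fingers":-0.5},{"ax":0,"ay":0,"az":0,"tx":-0.2,"ty":0,"tz":0,"fingers":-0.5},{"ax":0,"ay":0,"az":0,"tx":0,"ty":0,"tz":0,"fingers":-0.5},{"ax":0,"ay":0,"az":0,"tx":0,"ty":0,"tz":-1,"fingers":-0.5},{"ax":0,"ay":0,"az":0,"tx":0,"ty":0,"tz":-0.85,"fingers":0}]'| grep -E "pos|force"
python3 - <<'E'
from h import *
st()
go([.75,-.05,.335])
E
```

```text
ee_pos: [0.5073, 0.0651, 0.3364]
contact_force: [0.7, 0.8, 0.7]
grasp_force: 0.0
station mm -8.966257145166221 -27.666622254746944 336.4362803296298 F [0.6565 0.8045 0.6877] yaw 115.81018973919137
shift units [-3.4877  2.8065  0.019 ] yaw 115.81018973919137
```

```bash
python3 -m creep '[{"ax":0,"ay":0,"az":0,"tx":-0.8,"ty":-0.56,"tz":0,"fingers":0},{"ax":0,"ay":0,"az":0,"tx":-0.8,"ty":-0.56,"tz":0,"fingers":0},{"ax":0,"ay":0,"az":0,"tx":-0.8,"ty":-0.56,"tz":0,"fingers":0},{"ax":0,"ay":0,"az":0,"tx":-0.8,"ty":-0.56,"tz":0,"fingers":0},{"ax":0,"ay":0,"az":0,"tx":-0.8,"ty":-0.56,"tz":0,"fingers":0},{"ax":0,"ay":0,"az":0,"tx":-0.8,"ty":-0.56,"tz":0,"fingers":0},{"ax":0,"ay":0,"az":0,"tx":0,"ty":0,"tz":0,"fingers":0}]'| grep -E "pos|force|clock"
python3 - <<'E'
from h import *
st()
T=blobs();S=snapshot("side")
a=cv2.resize(T["frame"][125:335,240:500],None,fx=2,fy=2); b=cv2.resize(S["frame"][140:280,260:460],None,fx=1.4,fy=1.4)
c=np.zeros((420,800,3),np.uint8); c[:,:520]=a; c[:b.shape[0],520:520+b.shape[1]]=b; cv2.imwrite("pics/c8.png",c[:,:,::-1])
E
```

```text
clock: 33.67
ee_pos: [0.4505, -0.2853, 0.3342]
contact_force: [-0.1, 0.1, 0.2]
grasp_force: 0.0
station mm -298.9568241112301 177.00321169228982 334.19009106008724 F [-0.0657  0.0684  0.2233] yaw 115.48506349436948
```

View pics/c8.png

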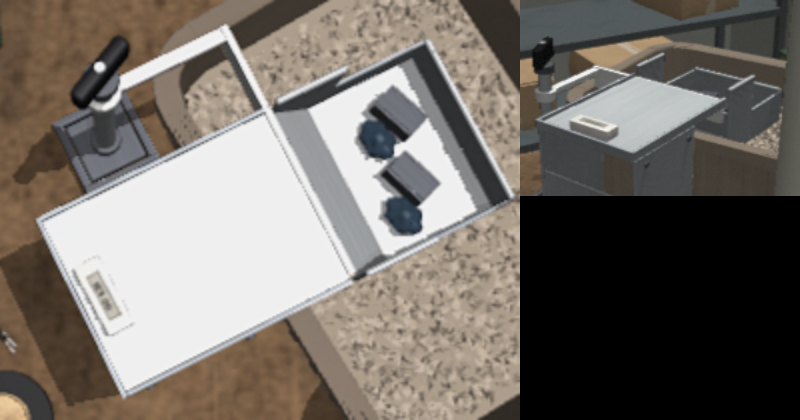

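All four offcuts lie in the pan (crop pixels (398,112), (377,140), (410,177), (404,214)). The deck is empty except for the gauge, and the wing points at about −39°, as expected. Next I retighten.

```bash
python3 -m creep '[{"ax":0,"ay":0,"az":0,"tx":0.76,"ty":0.605,"tz":0,"fingers":0},{"ax":0,"ay":0,"az":0,"tx":0.76,"ty":0.605,"tz":0,"fingers":0},{"ax":0,"ay":0,"az":0,"tx":0.76,"ty":0.605,"tz":0,"fingers":0},{"ax":0,"ay":0,"az":0,"tx":0.76,"ty":0.605,"tz":0,"fingers":0},{"ax":0,"ay":0,"az":0,"tx":0.76,"ty":0.605,"tz":0,"fingers":0},{"ax":0,"ay":0,"az":0,"tx":0.76,"ty":0.605,"tz":0,"fingers":0},{"ax":0,"ay":0,"az":0,"tx":0.76,"ty":0.605,"tz":0,"fingers":0},{"ax":0,"ay":0,"az":0,"tx":0.76,"ty":0.605,"tz":0,"fingers":0},{"ax":0,"ay":0,"az":0,"tx":0.76,"ty":0.605,"tz":0,"fingers":0}]'| grep -E "pos|force|clock"
python3 -m creep '[{"ax":0,"ay":0,"az":-1,"tx":0,"ty":0,"tz":0,"fingers":0},{"ax":0,"ay":0,"az":-1,"tx":0,"ty":0,"tz":0,"fingers":0},{"ax":0,"ay":0,"az":-1,"tx":0,"ty":0,"tz":0,"fingers":0},{"ax":0,"ay":0,"az":-1,"tx":0,"ty":0,"tz":0,"fingers":0},{"ax":0,"ay":0,"az":-1,"tx":0,"ty":0,"tz":0,"fingers":0},{"ax":0,"ay":0,"az":-1,"tx":0,"ty":0,"tz":0,"fingers":0},{"ax":0,"ay":0,"az":0,"tx":0,"ty":0,"tz":0,"fingers":0}]'| grep -E "pos|force|clock"
python3 - <<'E'
from h import *
go([.5680,.2260,.2575],142)
E
```

```text
clock: 34.9
ee_pos: [0.5659, 0.2335, 0.3362]
contact_force: [0.3, -1.1, 0.4]
grasp_force: 0.0
clock: 35.78
ee_pos: [0.566, 0.2313, 0.336]
contact_force: [-0.7, 0.1, -0.2]
grasp_force: 0.0
shift units [-0.0823 -0.0476  1.3076] yaw 139.91669048486725 turn units [ 0.0112 -0.0004 -0.5208]
```

```bash
python3 -m creep '[{"ax":0,"ay":0,"az":0,"tx":-0.082,"ty":-0.048,"tz":0.4,"fingers":0},{"ax":0,"ay":0,"az":-0.5,"tx":0,"ty":0,"tz":0.5,"fingers":0},{"ax":0,"ay":0,"az":0,"tx":0,"ty":0,"tz":0.4,"fingers":0},{"ax":0,"ay":0,"az":0,"tx":0,"ty":0,"tz":0,"fingers":-1},{"ax":0,"ay":0,"az":0,"tx":0,"ty":0,"tz":0,"fingers":-1},{"ax":0,"ay":0,"az":0,"tx":0,"ty":0,"tz":0,"fingers":-1},{"ax":0,"ay":0,"az":0,"tx":0,"ty":0,"tz":0,"fingers":-1},{"ax":0,"ay":0,"az":0,"tx":0,"ty":0,"tz":0,"fingers":-1},{"ax":0,"ay":0,"az":0,"tx":0,"ty":0,"tz":0,"fingers":-1}]' 60
for i in 1 2; do python3 -m creep '[{"ax":0,"ay":0,"az":1,"tx":0,"ty":0,"tz":0,"fingers":-1},{"ax":0,"ay":0,"az":1,"tx":0,"ty":0,"tz":0,"fingers":-1},{"ax":0,"ay":0,"az":1,"tx":0,"ty":0,"tz":0,"fingers":-1},{"ax":0,"ay":0,"az":1,"tx":0,"ty":0,"tz":0,"fingers":-1},{"ax":0,"ay":0,"az":1,"tx":0,"ty":0,"tz":0,"fingers":-1},{"ax":0,"ay":0,"az":1,"tx":0,"ty":0,"tz":0,"fingers":-1},{"ax":0,"ay":0,"az":1,"tx":0,"ty":0,"tz":0,"fingers":-1},{"ax":0,"ay":0,"az":1,"tx":0,"ty":0,"tz":0,"fingers":-1},{"ax":0,"ay":0,"az":1,"tx":0,"ty":0,"tz":0,"fingers":-1},{"ax":0,"ay":0,"az":1,"tx":0,"ty":0,"tz":0,"fingers":-1}]'; done
python3 - <<'E'
from h import *
go([.567,.2245,.257],62);s=state()[0];print(s['q'],s['ft_torque'])
E
```

```text
clock: 36.9
ee_pos: [0.5685, 0.2249, 0.2578]
eef_rot: [0.327, 0.945, 0.0, -0.001]
contact_force: [-4.0, 4.4, -3.1]
finger_gap: 0.154
grasp_force: 62.8
clock: 38.15
ee_pos: [0.5678, 0.2244, 0.2578]
eef_rot: [0.631, 0.776, -0.001, -0.001]
contact_force: [-6.9, 1.7, -2.5]
finger_gap: 0.149
grasp_force: 63.0
clock: 39.4
ee_pos: [0.5671, 0.2245, 0.2578]
eef_rot: [0.858, 0.513, -0.002, -0.001]
contact_force: [-10.2, 2.2, -1.8]
finger_gap: 0.151
grasp_force: 63.1
shift units [-0.0007 -0.0006  0.0142] yaw 61.73457653563847 turn units [-0.0562  0.0294 -0.0664]
[0.3205 0.1234 1.1827 0.0015 1.8397 0.8142] [0.4424 1.7049 0.0592]
```

Regrasp in place, another 80°.

```bash
python3 -m creep '[{"ax":0,"ay":0,"az":0,"tx":0,"ty":0,"tz":0,"fingers":0},{"ax":0,"ay":0,"az":0,"tx":0,"ty":0,"tz":0,"fingers":0},{"ax":0,"ay":0,"az":0,"tx":0,"ty":0,"tz":0,"fingers":0},{"ax":0,"ay":0,"az":0,"tx":0,"ty":0,"tz":0,"fingers":-1},{"ax":0,"ay":0,"az":0,"tx":0,"ty":0,"tz":0,"fingers":-1},{"ax":0,"ay":0,"az":0,"tx":0,"ty":0,"tz":0,"fingers":-1},{"ax":0,"ay":0,"az":0,"tx":0,"ty":0,"tz":0,"fingers":-1},{"ax":0,"ay":0,"az":0,"tx":0,"ty":0,"tz":0,"fingers":-1},{"ax":0,"ay":0,"az":0,"tx":0,"ty":0,"tz":0,"fingers":-1}]' 60
for i in 1 2; do python3 -m creep '[{"ax":0,"ay":0,"az":1,"tx":0,"ty":0,"tz":0,"fingers":-1},{"ax":0,"ay":0,"az":1,"tx":0,"ty":0,"tz":0,"fingers":-1},{"ax":0,"ay":0,"az":1,"tx":0,"ty":0,"tz":0,"fingers":-1},{"ax":0,"ay":0,"az":1,"tx":0,"ty":0,"tz":0,"fingers":-1},{"ax":0,"ay":0,"az":1,"tx":0,"ty":0,"tz":0,"fingers":-1},{"ax":0,"ay":0,"az":1,"tx":0,"ty":0,"tz":0,"fingers":-1},{"ax":0,"ay":0,"az":1,"tx":0,"ty":0,"tz":0,"fingers":-1},{"ax":0,"ay":0,"az":1,"tx":0,"ty":0,"tz":0,"fingers":-1},{"ax":0,"ay":0,"az":1,"tx":0,"ty":0,"tz":0,"fingers":-1},{"ax":0,"ay":0,"az":1,"tx":0,"ty":0,"tz":0,"fingers":-1}]'; done
python3 - <<'E'
from h import *
go([.567,.2245,.257],-18);s=state()[0];print(s['q'],s['ft_torque'])
E
```

```text
clock: 40.52
ee_pos: [0.5673, 0.2252, 0.2579]
eef_rot: [0.858, 0.514, -0.001, -0.001]
contact_force: [-7.9, 2.5, 2.8]
finger_gap: 0.151
grasp_force: 60.4
clock: 41.78
ee_pos: [0.567, 0.2255, 0.258]
eef_rot: [0.982, 0.189, -0.002, -0.001]
contact_force: [-9.5, 2.6, 3.3]
finger_gap: 0.158
grasp_force: 60.4
clock: 43.02
ee_pos: [0.567, 0.226, 0.258]
eef_rot: [0.987, -0.158, -0.002, -0.001]
contact_force: [-8.8, 4.8, 3.1]
finger_gap: 0.152
grasp_force: 60.4
shift units [0.0083 0.0234 0.0167] yaw -18.14880507858656 turn units [-0.0178  0.0622 -0.0372]
[0.3217 0.1233 1.1825 0.0037 1.8385 2.2102] [0.7016 1.4791 0.1055]
```

Now lift and turn the tool back by half a turn (az −45 units).

```bash
python3 -m creep '[{"ax":0,"ay":0,"az":0,"tx":0,"ty":0,"tz":0,"fingers":0},{"ax":0,"ay":0,"az":0,"tx":0,"ty":0,"tz":0,"fingers":0},{"ax":0,"ay":0,"az":0,"tx":0,"ty":0,"tz":0,"fingers":0},{"ax":0,"ay":0,"az":0,"tx":0,"ty":0,"tz":-0.8,"fingers":0},{"ax":0,"ay":0,"az":-1,"tx":0,"ty":0,"tz":0,"fingers":0},{"ax":0,"ay":0,"az":-1,"tx":0,"ty":0,"tz":0,"fingers":0},{"ax":0,"ay":0,"az":-1,"tx":0,"ty":0,"tz":0,"fingers":0},{"ax":0,"ay":0,"az":-1,"tx":0,"ty":0,"tz":0,"fingers":0},{"ax":0,"ay":0,"az":-1,"tx":0,"ty":0,"tz":0,"fingers":0}]' | head -2
for i in 1 2 3 4; do python3 -m creep '[{"ax":0,"ay":0,"az":-1,"tx":0,"ty":0,"tz":0,"fingers":0},{"ax":0,"ay":0,"az":-1,"tx":0,"ty":0,"tz":0,"fingers":0},{"ax":0,"ay":0,"az":-1,"tx":0,"ty":0,"tz":0,"fingers":0},{"ax":0,"ay":0,"az":-1,"tx":0,"ty":0,"tz":0,"fingers":0},{"ax":0,"ay":0,"az":-1,"tx":0,"ty":0,"tz":0,"fingers":0},{"ax":0,"ay":0,"az":-1,"tx":0,"ty":0,"tz":0,"fingers":0},{"ax":0,"ay":0,"az":-1,"tx":0,"ty":0,"tz":0,"fingers":0},{"ax":0,"ay":0,"az":-1,"tx":0,"ty":0,"tz":0,"fingers":0},{"ax":0,"ay":0,"az":-1,"tx":0,"ty":0,"tz":0,"fingers":0},{"ax":0,"ay":0,"az":-1,"tx":0,"ty":0,"tz":0,"fingers":0}]' | head -2; done
python3 - <<'E'
from h import *
go([.567,.226,.2575],162);s=state()[0];print(s['q'])
E
```

```text
clock: 44.15
ee_pos: [0.5692, 0.224, 0.3053]
clock: 45.4
ee_pos: [0.5692, 0.224, 0.3054]
clock: 46.65
ee_pos: [0.5692, 0.224, 0.3053]
clock: 47.9
ee_pos: [0.5692, 0.2239, 0.3053]
clock: 49.15
ee_pos: [0.5692, 0.2239, 0.3053]
shift units [0.046  0.0214 0.7973] yaw 161.92344248025674 turn units [-0.0017  0.0027 -0.0191]
[ 0.3193  0.1426  1.0773 -0.0002  1.9217 -0.9361]
```

```bash
python3 -m creep '[{"ax":0,"ay":0,"az":0,"tx":0.03,"ty":0.015,"tz":0.4,"fingers":0},{"ax":0,"ay":0,"az":0,"tx":0,"ty":0,"tz":0.4,"fingers":0},{"ax":0,"ay":0,"az":0,"tx":0,"ty":0,"tz":0,"fingers":-1},{"ax":0,"ay":0,"az":0,"tx":0,"ty":0,"tz":0,"fingers":-1},{"ax":0,"ay":0,"az":0,"tx":0,"ty":0,"tz":0,"fingers":-1},{"ax":0,"ay":0,"az":0,"tx":0,"ty":0,"tz":0,"fingers":-1},{"ax":0,"ay":0,"az":0,"tx":0,"ty":0,"tz":0,"fingers":-1},{"ax":0,"ay":0,"az":0,"tx":0,"ty":0,"tz":0,"fingers":-1}]' 60
for i in 1; do python3 -m creep '[{"ax":0,"ay":0,"az":1,"tx":0,"ty":0,"tz":0,"fingers":-1},{"ax":0,"ay":0,"az":1,"tx":0,"ty":0,"tz":0,"fingers":-1},{"ax":0,"ay":0,"az":1,"tx":0,"ty":0,"tz":0,"fingers":-1},{"ax":0,"ay":0,"az":1,"tx":0,"ty":0,"tz":0,"fingers":-1},{"ax":0,"ay":0,"az":1,"tx":0,"ty":0,"tz":0,"fingers":-1},{"ax":0,"ay":0,"az":1,"tx":0,"ty":0,"tz":0,"fingers":-1},{"ax":0,"ay":0,"az":1,"tx":0,"ty":0,"tz":0,"fingers":-1},{"ax":0,"ay":0,"az":1,"tx":0,"ty":0,"tz":0,"fingers":-1},{"ax":0,"ay":0,"az":1,"tx":0,"ty":0,"tz":0,"fingers":-1},{"ax":0,"ay":0,"az":1,"tx":0,"ty":0,"tz":0,"fingers":-1},{"ax":0,"ay":0,"az":1,"tx":0,"ty":0,"tz":0,"fingers":-1}]'; done
python3 - <<'E'
from h import *
go([.567,.2245,.257],118);s=state()[0];print(s['q'],s['ft_torque'])
E
python3 -m creep '[{"ax":0,"ay":0,"az":0.6,"tx":0,"ty":0,"tz":0,"fingers":-1},{"ax":0,"ay":0,"az":0,"tx":0,"ty":0,"tz":0,"fingers":-1}]' | grep rot
python3 - <<'E'
from h import *
go([.567,.2245,.257],115.6);s=state()[0];print(s['q'],s['ft_torque'])
E
```

```text
clock: 50.15
ee_pos: [0.5675, 0.2259, 0.2575]
eef_rot: [0.158, 0.987, 0.0, -0.0]
contact_force: [-0.2, 3.7, -4.9]
finger_gap: 0.151
grasp_force: 63.1
clock: 51.52
ee_pos: [0.5673, 0.2256, 0.2575]
eef_rot: [0.517, 0.856, -0.0, -0.0]
contact_force: [-2.3, 3.0, -3.4]
finger_gap: 0.152
grasp_force: 63.2
shift units [-0.0146 -0.0129  0.0086] yaw 117.68676587744564 turn units [-0.0079 -0.0045 -0.0783]
[ 0.3227  0.1219  1.1849  0.0002  1.8354 -0.1604] [0.4474 0.3373 0.0975]
eef_rot: [0.534, 0.846, -0.0, -0.0]
shift units [-0.0157 -0.0122  0.0084] yaw 115.48044666706366 turn units [-0.0084 -0.0039 -0.0299]
[ 0.3228  0.1219  1.1849  0.0002  1.8354 -0.1219] [0.4036 0.3909 0.5465]
```

```bash
python3 -m creep '[{"ax":0,"ay":0,"az":0.5,"tx":0,"ty":0,"tz":0,"fingers":-1},{"ax":0,"ay":0,"az":0,"tx":0,"ty":0,"tz":0,"fingers":-1},{"ax":0,"ay":0,"az":0,"tx":0,"ty":0,"tz":0,"fingers":-1}]' | grep rot
python3 - <<'E'
from h import *
go([.567,.2245,.257],115.6);s=state()[0];print(s['q'],s['ft_torque'])
E
python3 -m creep '[{"ax":0,"ay":0,"az":0,"tx":0,"ty":0,"tz":0,"fingers":0},{"ax":0,"ay":0,"az":0,"tx":0,"ty":0,"tz":0,"fingers":0},{"ax":0,"ay":0,"az":0,"tx":0,"ty":0,"tz":0,"fingers":0},{"ax":0,"ay":0,"az":0,"tx":0,"ty":0,"tz":-0.8,"fingers":0},{"ax":0,"ay":0,"az":0,"tx":0,"ty":0,"tz":-0.6,"fingers":0},{"ax":0,"ay":0,"az":0,"tx":-0.8,"ty":-0.6,"tz":0,"fingers":0},{"ax":0,"ay":0,"az":0,"tx":-0.8,"ty":-0.6,"tz":0,"fingers":0},{"ax":0,"ay":0,"az":0,"tx":-0.8,"ty":-0.6,"tz":0,"fingers":0},{"ax":0,"ay":0,"az":0,"tx":-0.8,"ty":-0.6,"tz":0,"fingers":0},{"ax":0,"ay":0,"az":0,"tx":-0.8,"ty":-0.6,"tz":0,"fingers":0},{"ax":0,"ay":0,"az":0,"tx":-0.8,"ty":-0.6,"tz":0,"fingers":0},{"ax":0,"ay":0,"az":0,"tx":-0.8,"ty":-0.6,"tz":0,"fingers":0}]'
python3 - <<'E'
from h import *
T=snapshot("top");S=snapshot("side")
a=cv2.resize(T["frame"][125:335,240:500],None,fx=2,fy=2); b=cv2.resize(S["frame"][140:280,260:460],None,fx=1.4,fy=1.4)
c=np.zeros((420,800,3),np.uint8); c[:,:520]=a; c[:b.shape[0],520:520+b.shape[1]]=b; cv2.imwrite("pics/c9.png",c[:,:,::-1])
E
```

```text
eef_rot: [0.549, 0.836, -0.0, -0.0]
shift units [-0.0153 -0.0136  0.0081] yaw 113.45655363603142 turn units [-0.0051 -0.0019 -0.5359]
[ 0.3228  0.122   1.1849  0.0001  1.8351 -0.0866] [0.2224 0.565  1.503 ]
clock: 53.65
ee_pos: [0.469, -0.1848, 0.3419]
eef_rot: [0.549, 0.836, -0.0, 0.001]
contact_force: [0.8, 0.2, 0.3]
finger_gap: 0.499
grasp_force: 0.0
```

View pics/c9.png

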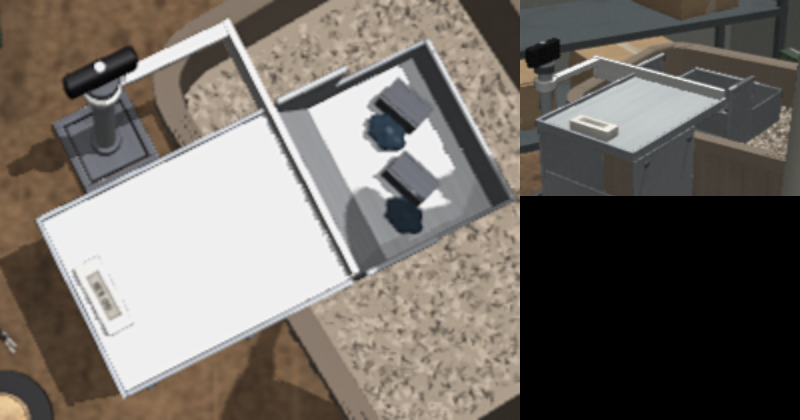

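The gate is up, and the screw ran hard into its stop (1.5 N m). All four offcuts are in the pan and the gauge stands on the deck. I'm handing in the job.

```bash
python3 -c "
from station import robot
print(robot.close_job())"
```

```text
the job is handed in; nothing more can be done
None
```

The job is handed in (no verdict was returned): all four offcuts are in the pan, the gauge block is still standing on the deck, the tape roll and jar were left alone, and the screw (right-hand thread) is tight at its stop with the gate up, after about 54 s on the robot's clock.

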